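# Level the sprung machine shelf

### The job

Take the orange spirit level off the spinning tool carousel, set it down lengthways on the middle of the plywood machine shelf, let go, and then turn the orange wing of the levelling foot until the bubble sits between the two black lines. Then press the level down on the shelf with the gripper, with about 10 newtons, and finish while still pressing with the bubble centred. Leave the jar standing on the carousel and everything else on the bench where it is.

Things in the scene. Friction and masses are not known exactly. Their poses are not given: they have to be found in the camera images.
- level_mid (a point): Centre (half-way up) of the loose orange spirit level: a bar 140 long, 24 wide, 40 high, 0.2 kg, starting upright on the carousel. x along its length, y across its width, z up. The top is flat and may be pressed anywhere; the green vial lies along x in the middle of the top, with two black lines 7 either side of its centre.
- bubble (a point): Centre of the whitish bubble, about 8 long, in the vial of the level. It moves along the level's x axis towards the higher end, 0.4 m per rad of slope (7 mm per degree), 16 at most to either side; centred when it is over the level's middle. It settles within about half a second.
- board_top (a point): Centre of the top face of the plywood board, 150 (x) by 200 (y), about 84 above the bench; z up, y along its length. The foot is at the -y end, 160 from this point, the pivot legs at the +y end. The foot end starts too low, by 0.7 to 2 degrees. The board sits on springy mounts: pressed, it sinks without tilting about 1 mm per 2 N, to a stop at 14 mm.
- board (a joint): How far the board has sunk on its springy mounts, m; 0 unloaded, about 0.005 when pressed with 10 N, 0.014 at the stop.
- foot_wing (a point): Centre of the foot's orange wing: an upright blade 52 long (its x), 14 thick (y), 30 high, about 94 above the bench; pinch it across the thickness from above. It turns about its vertical z. Clockwise from above raises the foot end: each radian lifts the wing 5 mm, tilts the shelf 0.02 rad and moves the bubble of a level lying lengthways 8 mm towards the foot. Takes 0.2 Nm; stays where left.
- disc_top (a point): Centre of the top face of the carousel's round disc, 280 across, 35 above the bench, which spins freely about its vertical axis when touched. The level and the jar stand on it.
- jar_mid (a point): Centre of the small amber jar with a black cap, 44 across, 60 high, standing on the carousel about 90 from the disc's centre; it may ride round with the disc but must stay standing on it.
- hammer_grip (a point): claw hammer lying on the bench; leave it alone
- wrench_grip (a point): steel wrench lying on the bench; leave it alone
- tape_mid (a point): yellow tape measure, 70 x 35 x 65, standing on the bench; leave it alone
- clamp_mid (a point): wooden handscrew clamp, 200 long, lying on the bench; leave it alone

How it is judged:
By the outcome, as a careful person would: the job done as asked, in the order asked, and still so for the second after the job is handed in, while the arm keeps its last pose, push and grip.
It also fails if it takes over 64 s, if anything falls off the work surface, if the arm or the gripper's body presses on something with over 40 N, if the wrist force passes 120 N, or if a joint passes its speed limit or range.

### The arm

A 6-joint arm with a two-finger parallel gripper is mounted at the origin on the work surface. World frame = base frame: x ahead of the robot, y to its left, z up, the work surface at z = 0. Lengths are in mm, angles in rad, forces in N, time in s.
With the tool pointing down it reaches from about 250 to 725 mm from the base axis. Payload 9.7 kg.
Tool frame: the origin (TCP) lies at the very end of the fingers, on their centre line; the grasp point (between the pads) lies 19 mm behind it; z points along the fingers, y is the direction in which the jaws open and shut (so a half turn about z gives the same grasp; the last joint's range is limited). The gripper opens to 85 mm and grips with 20 to 120 N. Pads are 22 mm wide; open, the fingers measure 114 mm over their backs; the gripper's body (76 mm by 85 mm) begins 54 mm behind the grasp point. The pads swing forward as they close: fully open they stand 13 mm farther back than shut.
Start: joints at [-1.119, 0.087, 0.176, 1.66, 0, 1.571], TCP at [240.119, -494.813, 231.284] pointing down, gripper open.
Joint ranges: [-3.13, 3.13], [-0.85, 1.81], [-1.15, 1.24], [-2.2, 2.28], [-1.44, 1.52], [-3.14, 3.14]. Speed limits (rad/s): [2.22, 2.22, 2.57, 3.14, 3.14, 3.14].

### API

Orientations are given as a rotation vector (axis times angle).
In Python, from station import manip gives the robot as it stands.
- The arm moves only by the tool carry_out, never from a script. Its arguments are lists of equal length, an entry for each row: "travel": the shift along the tool's x, y, z each as a share of 200 mm, from -1 to 1, a list of three; "delta_rot": the turn, a rotation vector about the tool's x, y, z each as a share of 90 degrees, from -1 to 1, a list of three; "gripper": the closure, from 0 (fully open) to 1 (shut). A call has 1 to 12 rows; each row is the pose to reach, as a shift and turn from the pose measured when the call began, along the tool's axes at that moment; what a row does not reach only later rows make up. A row lasts 1/12 s, in which the tool goes at most 41.7 mm and 7.16 degrees, less where a joint would pass 70% of its speed; a pose out of reach is approached as far as the arm can. A call with a number of a shift or a turn outside -1 to 1 is refused whole. A call with a gripper value outside its range is refused whole. The fingers move at their own pace and stop on an object; "force" is the grip in N (left out, the last holds). Time passes only in rows, so rows that repeat a pose let the fingers close. It gives the time, the measured TCP pose, the force and the opening at its end, in the units of the state.
- manip.get_obs(): the state, without advancing time (a new reading comes with each control period).
- manip.camera(name): name is "scene" or "top"; returns the picture (384x512x3 uint8, red, green, blue); there is no depth.
- manip.camera_params(name): a dict with "fx", "fy", "cx", "cy" (pixels), "cam_to_world" (4x4, takes a point from camera to world coordinates). Camera axes: x right, y up, looking along -z (the intrinsics and any distortion apply to the point x, -y, -z); pixel columns grow to the right and rows downward; lengths in mm; the calibration is good to about 2 mm. A picture is of the moment at which its call begins. camera_params takes no time and is no camera call.
- manip.hand_in(): hands the job in, once; it reports no verdict.
The state is a dict: "time": time; "q": joint angles; "joint_vel": joint speeds; "joint_torque": joint torques, N m; "position": TCP position; "orientation": TCP orientation; "force": force on the tool from outside, world axes, zero at the start; "moment": the same for the moment, N m; "finger_gap": opening from 0.0 (shut) to 1.0 (fully open).
Only numpy, scipy, OpenCV 4.12 (cv2) and the standard library are available. Lean on these libraries where they do the work, as an engineer would, in place of code of your own. Each camera call takes 0.05 s, during which the arm holds its last target. There are 200 camera calls.

## Working session

There is one attempt and no reset: what is moved stays moved. The work goes in short steps, Python scripts to look and compute and a tool call to move; the robot and the scene stay as the last step left them, time stands still between calls to the robot, and variables do not carry over. Pictures are saved under pics/ and viewed, about 8 in all and at most 12, crops included, and the job is handed in when it is done.

Besides the shell and the picture viewer there is one more tool, called after "Emit:" in YAML: its name, and indented under it one key for each argument. carry_out: Moves the arm, as the interface text tells. Its arguments: {"type":"object","properties":{"travel":{"type":"array"},"delta_rot":{"type":"array"},"gripper":{"type":"array"},"force":{"type":"number"}},"required":["travel","delta_rot","gripper"]}

```bash
ls; mkdir -p pics; cat > h.py <<'E'
import numpy as np, cv2
from scipy.spatial.transform import Rotation as R
from station import manip
def ray(n,u,v):
    p=manip.camera_params(n);T=np.array(p["cam_to_world"]);d=np.array([(u-p["cx"])/p["fx"],-(v-p["cy"])/p["fy"],-1.])
    return T[:3,3],T[:3,:3]@d
def onz(n,u,v,z):
    o,d=ray(n,u,v);return o+d*(z-o[2])/d[2]
def proj(n,P):
    p=manip.camera_params(n);T=np.array(p["cam_to_world"]);c=T[:3,:3].T@(np.array(P)-T[:3,3]);return p["cx"]+p["fx"]*c[0]/-c[2],p["cy"]-p["fy"]*c[1]/-c[2]
def snap(n,f):
    a=np.array(manip.camera(n));cv2.imwrite(f"pics/{f}.png",a[:,:,::-1]);return a
E
python3 - <<'E'
from h import *
o=manip.get_obs();print(o)
a=snap("top","t0");b=snap("scene","s0")
for n in("top","scene"):print(manip.camera_params(n))
cv2.imwrite("pics/t0b.png",cv2.resize(a[:,:,::-1],(800,600)))
cv2.imwrite("pics/s0b.png",cv2.resize(b[:,:,::-1],(800,600)))
E
```

```text
pics
{'time': 0.0, 'q': array([-1.11900714e+00,  8.74613789e-02,  1.75165016e-01,  1.65979919e+00,
       -1.03753491e-05,  1.57078918e+00]), 'joint_vel': array([-1.39662219e-03, -1.84262227e-03, -2.28504899e-03, -9.82625940e-04,
        1.68789532e-04, -2.64064939e-05]), 'joint_torque': array([-4.30910518e-06, -5.20387852e+01,  4.64809406e+01,  1.61589333e-02,
       -7.12288306e-05, -2.86328721e-06]), 'position': array([ 240.01886669, -494.62214777,  230.59819817]), 'orientation': array([-3.06054341e+00, -7.03376485e-01,  4.72786813e-04]), 'force': array([-0.41011194, -0.49575161, -0.05090292]), 'moment': array([-0.00577047, -0.00922181, -0.02362437]), 'finger_gap': 0.9975471423872796}
{'fx': 356.8163076708291, 'fy': 356.8163076708291, 'cx': 256.5246031007644, 'cy': 191.84467417952925, 'cam_to_world': array([[ 8.87971145e-02,  9.74629413e-01, -2.05457001e-01,
         3.42302237e+02],
       [-9.96049710e-01,  8.69327682e-02, -1.81016331e-02,
         8.99924505e+00],
       [ 2.18561717e-04,  2.06252759e-01,  9.78498723e-01,
         1.36732444e+03],
       [ 0.00000000e+00,  0.00000000e+00,  0.00000000e+00,
         1.00000000e+00]])}
{'fx': 378.6113024515167, 'fy': 378.6113024515167, 'cx': 255.78891947724168, 'cy': 193.62261697604862, 'cam_to_world': array([[ 2.69384526e-01, -8.09993990e-01,  5.20904707e-01,
         1.26439908e+03],
       [ 9.63032514e-01,  2.26910364e-01, -1.45189753e-01,
        -1.74376376e+02],
       [-5.95849543e-04,  5.40760042e-01,  8.41176689e-01,
         1.17409464e+03],
       [ 0.00000000e+00,  0.00000000e+00,  0.00000000e+00,
         1.00000000e+00]])}
```

View pics/t0b.png

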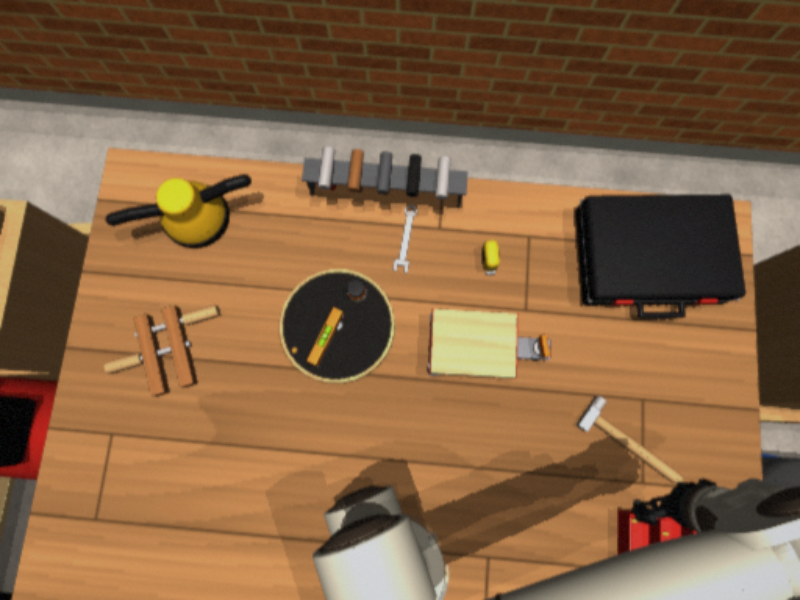

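View pics/s0b.png

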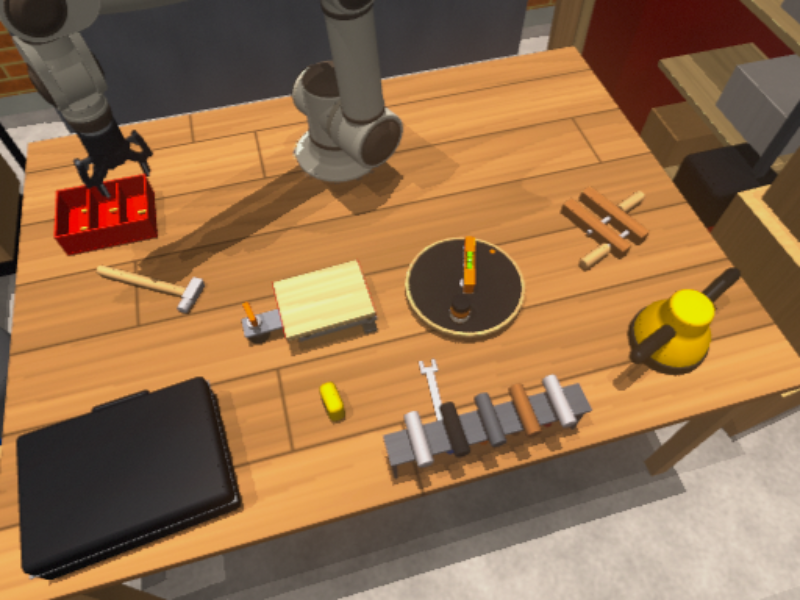

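The top view shows the level at about (325,337)/800, the jar at (357,290), the board at (474,343) and the wing at (544,346). The scene view agrees.

```bash
cat >> h.py <<'E'
def cam_masks(a):
    hsv=cv2.cvtColor(a,cv2.COLOR_RGB2HSV)
    return hsv
def orange(a,box):
    hsv=cv2.cvtColor(a,cv2.COLOR_RGB2HSV);m=cv2.inRange(hsv,(8,190,110),(24,255,255));k=np.zeros_like(m);u0,v0,u1,v1=box;k[v0:v1,u0:u1]=m[v0:v1,u0:u1];return k
def rect(n,m,z):
    v,u=np.nonzero(m);P=np.array([onz(n,x,y,z)[:2] for x,y in zip(u,v)],np.float32);return cv2.minAreaRect(P),len(P)
E
python3 - <<'E'
from h import *
a=cv2.cvtColor(cv2.imread("pics/t0.png"),cv2.COLOR_BGR2RGB)
lev=(190,190,225,240)
hsv=cv2.cvtColor(a,cv2.COLOR_RGB2HSV)
m=cv2.inRange(hsv,(8,150,90),(75,255,255));k=np.zeros_like(m);k[190:240,192:222]=m[190:240,192:222]
n,l,s,c=cv2.connectedComponentsWithStats(k);i=1+np.argmax(s[1:,4]);print(s,c)
print("level",rect("top",(l==i)*255,75))
g=cv2.inRange(hsv,(40,120,90),(80,255,255));k=np.zeros_like(m);k[190:240,192:222]=g[190:240,192:222]
v,u=np.nonzero(k);print("green",len(u),onz("top",u.mean(),v.mean(),75))
# board: bright yellowish
b=cv2.inRange(hsv,(20,60,190),(35,170,255));k=np.zeros_like(b);k[185:255,265:340]=b[185:255,265:340]
n,l,s,c=cv2.connectedComponentsWithStats(k);i=1+np.argmax(s[1:,4]);print("board",s[i],rect("top",(l==i)*255,84))
print("px board",hsv[220,300],"wing",hsv[216:228,338:356].tolist()[5])
w=cv2.inRange(hsv,(5,190,100),(20,255,255));k=np.zeros_like(b);k[205:240,338:356]=w[205:240,338:356]
n,l,s,c=cv2.connectedComponentsWithStats(k);print(s,c);i=1+np.argmax(s[1:,4]);print("wing",rect("top",(l==i)*255,109),rect("top",(l==i)*255,94))
# disc
for nm,u,v in(("disc L",180,208),("R",253,208),("T",216,172),("B",216,244)):print(nm,onz("top",u,v,35))
crop=lambda a,x0,y0,x1,y1,s:cv2.resize(a[y0:y1,x0:x1],None,fx=s,fy=s,interpolation=cv2.INTER_CUBIC)
t=cv2.imread("pics/t0.png");s=cv2.imread("pics/s0.png")
A=crop(t,175,165,365,255,4);B=crop(s,150,145,340,220,4)
cv2.imwrite("pics/c0.png",np.vstack([A,B])[:600])
t1=snap("top","t1");print("motion",cv2.absdiff(t1,a)[165:255,175:260].max())
E
```

```text
[[     0      0    512    384 196317]
 [   196    196     23     38    291]] [[255.57120372 191.46520678]
 [207.46391753 214.97250859]]
level (((512.4716186523438, 203.14048767089844), (26.685564041137695, 141.9495391845703), 70.1432876586914), 291)
green 20 [513.38061799 203.18009691  75.        ]
board [ 276  198   55   43 2149] (((527.928955078125, -143.73870849609375), (147.3809051513672, 192.6549835205078), 1.6417473554611206), 2149)
px board [ 27  89 214] wing [[143, 7, 151], [140, 5, 140], [128, 8, 134], [10, 7, 111], [12, 17, 196], [15, 15, 198], [4, 21, 97], [12, 120, 66], [13, 252, 73], [13, 216, 143], [18, 193, 204], [17, 195, 213], [14, 183, 206], [8, 49, 147], [13, 125, 145], [14, 149, 182], [14, 148, 189], [14, 148, 188]]
[[     0      0    512    384 196569]
 [   346    215      6     13     39]] [[255.48159171 191.49423358]
 [348.28205128 220.56410256]]
wing (((530.5327758789062, -301.3063659667969), (43.87726593017578, 11.851500511169434), 12.326353073120117), 39) (((532.7764892578125, -305.0054016113281), (44.400299072265625, 11.992741584777832), 12.326393127441406), 39)
disc L [534.19770611 316.20275444  35.        ]
R [558.70834728  41.37478868  35.        ]
T [686.14861633 196.45215022  35.        ]
B [412.19201431 165.54738697  35.        ]
motion 11
```

View pics/c0.png

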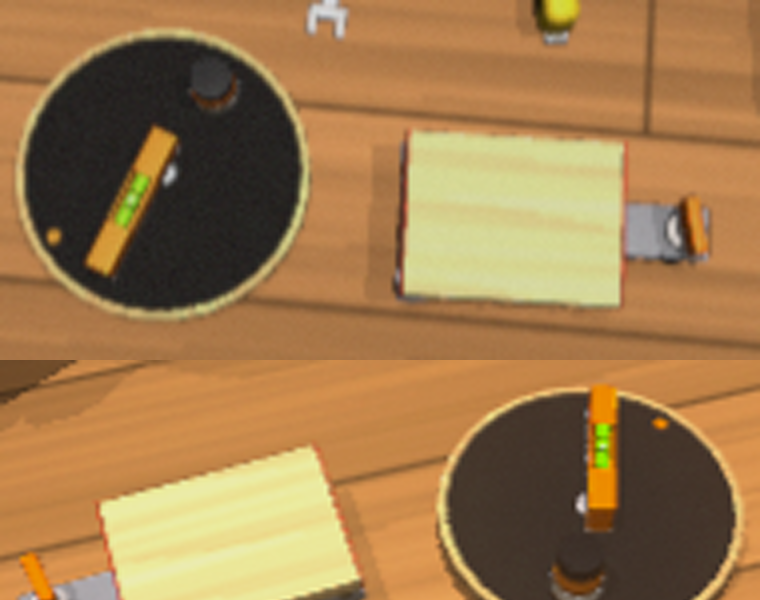

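Nothing is moving (the motion check shows only noise), and the positions are good enough to start. I'll move to the level.

```bash
cat > plan.py <<'E'
import sys
from h import *
# usage: plan.py x y z jawyaw_deg ; shares to a tool-down pose
x,y,z,yaw=map(float,sys.argv[1:5]);o=manip.get_obs()
R0=R.from_rotvec(o["orientation"]);w=np.radians(yaw)
ty=np.array([np.cos(w),np.sin(w),0]);tz=np.array([0,0,-1.]);Rt=R.from_matrix(np.c_[np.cross(ty,tz),ty,tz])
d=R0.inv().apply(np.array([x,y,z])-o["position"])/200;r=(R0.inv()*Rt).as_rotvec()/(np.pi/2)
c=R0.as_matrix()
print("t",round(o["time"],2),"pos",o["position"].round(1),"yaw",np.degrees(np.arctan2(c[1,1],c[0,1])).round(1),"F",o["force"].round(1),"gap",round(o["finger_gap"],3),"q",o["q"].round(2))
print("travel",d.round(3),"rot",r.round(3))
E
python3 plan.py 512 203 140 70
```

```text
t 0.15 pos [ 240.  -494.7  230.7] yaw -64.1 F [-0.1 -0.6  0. ] gap 0.998 q [-1.12  0.09  0.18  1.66  0.    1.57]
travel [ 2.746 -2.544  0.456] rot [-0.00e+00 -1.00e-03 -1.49e+00]
```

Emit:
carry_out:
  travel:
    - [0.92, -0.85, 0]
    - [0.92, -0.85, 0]
    - [0.92, -0.85, 0]
    - [0.92, -0.85, 0]
    - [0.92, -0.85, 0]
    - [0.92, -0.85, 0]
    - [0.92, -0.85, 0]
    - [0.92, -0.85, 0]
  delta_rot:
    - [0, 0, -0.5]
    - [0, 0, -0.5]
    - [0, 0, -0.5]
    - [0, 0, -0.5]
    - [0, 0, -0.5]
    - [0, 0, -0.5]
    - [0, 0, -0.5]
    - [0, 0, -0.5]
  gripper: [0, 0, 0, 0, 0, 0, 0, 0]

```text
time: 0.82
position: [332.1, -259.5, 231.2]
orientation: [-2.554, -1.829, -0.001]
force: [0.1, 0.6, 0.2]
finger_gap: 1.0
```

```bash
python3 plan.py 512 203 140 70
```

```text
t 0.82 pos [ 332.1 -259.5  231.2] yaw -18.8 F [0.1 0.6 0.2] gap 1.0 q [-0.66 -0.22 -0.11  1.68  0.    1.23]
travel [2.479 0.107 0.457] rot [ 0.    -0.    -0.986]
```

Emit:
carry_out:
  travel:
    - [1, 0.05, 0]
    - [1, 0.05, 0]
    - [1, 0.05, 0]
    - [1, 0.05, 0]
    - [1, 0.05, 0]
    - [1, 0.05, 0]
  delta_rot:
    - [0, 0, -0.3]
    - [0, 0, -0.3]
    - [0, 0, -0.3]
    - [0, 0, -0.3]
    - [0, 0, -0.3]
    - [0, 0, -0.3]
  gripper: [0, 0, 0, 0, 0, 0]

```text
time: 1.32
position: [407.5, -69.8, 230.8]
orientation: [-2.053, -2.377, -0.002]
force: [-0.7, -0.2, 0.4]
finger_gap: 0.997
```

```bash
python3 plan.py 512 203 140 70
```

```text
t 1.32 pos [407.5 -69.8 230.8] yaw 8.4 F [-0.7 -0.2  0.4] gap 0.997 q [-0.17 -0.24 -0.13  1.68  0.    1.25]
travel [1.273 0.715 0.457] rot [ 0.001 -0.001 -0.685]
```

Emit:
carry_out:
  travel:
    - [0.95, 0.6, 0.3]
    - [0.95, 0.6, 0.3]
    - [0.95, 0.6, 0.3]
    - [0.95, 0.6, 0.3]
    - [0.95, 0.6, 0.3]
    - [0.95, 0.6, 0.3]
    - [0.95, 0.6, 0.3]
  delta_rot:
    - [0, 0, -0.5]
    - [0, 0, -0.5]
    - [0, 0, -0.5]
    - [0, 0, -0.5]
    - [0, 0, -0.5]
    - [0, 0, -0.5]
    - [0, 0, -0.5]
  gripper: [0, 0, 0, 0, 0, 0, 0]

```text
time: 1.9
position: [499.8, 138.1, 168.1]
orientation: [-0.976, -2.983, -0.001]
force: [-0.1, -0.7, 0.2]
finger_gap: 1.0
```

```bash
python3 plan.py 512 203 120 70
```

```text
t 1.9 pos [499.8 138.1 168.1] yaw 53.8 F [-0.1 -0.7  0.2] gap 1.0 q [ 0.27 -0.   -0.04  1.54  0.    0.9 ]
travel [0.142 0.298 0.241] rot [-0.    -0.002 -0.18 ]
```

Emit:
carry_out:
  travel:
    - [0.142, 0.298, 0.24]
    - [0.142, 0.298, 0.24]
    - [0.142, 0.298, 0.24]
    - [0.142, 0.298, 0.24]
  delta_rot:
    - [0, 0, -0.18]
    - [0, 0, -0.18]
    - [0, 0, -0.18]
    - [0, 0, -0.18]
  gripper: [0, 0, 0, 0]

```text
time: 2.23
position: [511.7, 202.7, 117.5]
orientation: [-0.545, -3.087, 0.002]
force: [-0.5, 0.4, 0.2]
finger_gap: 0.999
```

```bash
python3 - <<'E'
from h import *
s=cv2.cvtColor(cv2.imread("pics/s0.png"),cv2.COLOR_BGR2RGB);hsv=cv2.cvtColor(s,cv2.COLOR_RGB2HSV)
g=cv2.inRange(hsv,(38,150,100),(85,255,255));k=np.zeros_like(g);k[140:195,280:320]=g[140:195,280:320]
v,u=np.nonzero(k);print(len(u),onz("scene",u.mean(),v.mean(),75))
m=cv2.inRange(hsv,(8,190,110),(20,255,255));k=np.zeros_like(g);k[150:195,292:308]=m[150:195,292:308];print(rect("scene",k,75))
w=np.zeros_like(g);w[185:215,150:175]=cv2.inRange(hsv,(5,190,100),(20,255,255))[185:215,150:175]
v,u=np.nonzero(w);print("wing",len(u),u.min(),u.max(),v.min(),v.max(),rect("scene",w,109),onz("scene",u.mean(),v.mean(),94))
E
python3 plan.py 512 203 47 70
```

```text
29 [513.52282537 201.25535216  75.        ]
(((523.3546142578125, 199.92237854003906), (25.804370880126953, 161.9677734375), 71.00395202636719), 210)
wing 65 155 164 193 208 (((544.5667724609375, -304.39971923828125), (66.0484390258789, 13.809152603149414), 10.06991195678711), 65) [ 532.21684168 -306.28708736   94.        ]
t 2.23 pos [511.7 202.7 117.5] yaw 70.0 F [-0.5  0.4  0.2] gap 0.999 q [ 0.38  0.08 -0.05  1.45  0.    0.73]
travel [-0.003  0.003  0.353] rot [-0.002 -0.004 -0.   ]
```

Emit:
carry_out:
  travel:
    - [0, 0, 0.36]
    - [0, 0, 0.36]
    - [0, 0, 0.36]
    - [0, 0, 0.36]
    - [0, 0, 0.36]
    - [0, 0, 0.36]
    - [0, 0, 0.36]
    - [0, 0, 0.36]
    - [0, 0, 0.36]
    - [0, 0, 0.36]
    - [0, 0, 0.36]
    - [0, 0, 0.36]
  delta_rot:
    - [0, 0, 0]
    - [0, 0, 0]
    - [0, 0, 0]
    - [0, 0, 0]
    - [0, 0, 0]
    - [0, 0, 0]
    - [0, 0, 0]
    - [0, 0, 0]
    - [0, 0, 0]
    - [0, 0, 0]
    - [0, 0, 0]
    - [0, 0, 0]
  gripper: [0, 0, 0, 0.3, 0.5, 0.6, 0.65, 0.7, 0.75, 0.85, 1, 1]
  force: 40

```text
time: 3.23
position: [512.2, 203.1, 47.3]
orientation: [-0.545, -3.09, 0.0]
force: [-0.5, -0.6, 6.4]
finger_gap: 0.271
```

Emit:
carry_out:
  travel:
    - [0, 0, 0]
    - [0, 0, 0]
    - [0, 0, -0.8]
    - [0, 0, -0.8]
    - [0, 0, -0.8]
    - [0, 0, -0.8]
    - [0, 0, -0.8]
    - [0, 0, -0.8]
  delta_rot:
    - [0, 0, 0]
    - [0, 0, 0]
    - [0, 0, 0]
    - [0, 0, 0]
    - [0, 0, 0]
    - [0, 0, 0]
    - [0, 0, 0]
    - [0, 0, 0]
  gripper: [1, 1, 1, 1, 1, 1, 1, 1]

```text
time: 3.9
position: [513.7, 203.3, 209.2]
orientation: [-0.546, -3.093, -0.003]
force: [-0.6, 1.2, -3.9]
finger_gap: 0.276
```

```bash
python3 plan.py 528 -144 190 1.6; python3 - <<'E'
from h import *
s=snap("scene","s2");t=snap("top","t2")
cv2.imwrite("pics/c2.png",np.hstack([cv2.resize(s[100:230,240:370],(400,400)),cv2.resize(t[150:260,160:270],(400,400))])[:,:,::-1])
E
```

```text
t 3.9 pos [513.7 203.3 209.2] yaw 70.0 F [-0.6  1.2 -3.9] gap 0.276 q [0.38 0.09 0.13 1.62 0.   0.73]
travel [-0.662 -1.607  0.093] rot [ 0.    -0.001  0.76 ]
```

View pics/c2.png

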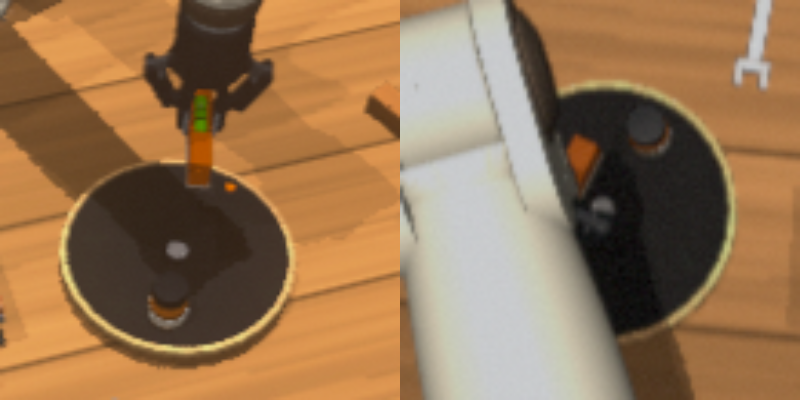

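The level is held (left half, centre about (200,140)) and the jar still stands on the disc at (168,305). Now carrying it to the board.

Emit:
carry_out:
  travel:
    - [-0.38, -0.95, 0.05]
    - [-0.38, -0.95, 0.05]
    - [-0.38, -0.95, 0.05]
    - [-0.38, -0.95, 0.05]
    - [-0.38, -0.95, 0.05]
    - [-0.38, -0.95, 0.05]
    - [-0.38, -0.95, 0.05]
  delta_rot:
    - [0, 0, 0.5]
    - [0, 0, 0.5]
    - [0, 0, 0.5]
    - [0, 0, 0.5]
    - [0, 0, 0.5]
    - [0, 0, 0.5]
    - [0, 0, 0.5]
  gripper: [1, 1, 1, 1, 1, 1, 1]

```text
time: 4.58
position: [517.7, -4.0, 193.2]
orientation: [-1.699, -2.633, 0.009]
force: [-0.3, 0.6, -3.1]
finger_gap: 0.272
```

```bash
python3 plan.py 528 -144 150 1.6
```

```text
t 4.58 pos [517.7  -4.  193.2] yaw 24.3 F [-0.3  0.6 -3.1] gap 0.272 q [-0.01  0.01  0.02  1.59 -0.    1.14]
travel [-0.66  -0.24   0.216] rot [-0.006 -0.001  0.253]
```

Emit:
carry_out:
  travel:
    - [-0.66, -0.24, 0.216]
    - [-0.66, -0.24, 0.216]
    - [-0.66, -0.24, 0.216]
    - [-0.66, -0.24, 0.216]
    - [-0.66, -0.24, 0.216]
    - [-0.66, -0.24, 0.216]
    - [-0.66, -0.24, 0.216]
    - [-0.66, -0.24, 0.216]
  delta_rot:
    - [-0.006, 0, 0.253]
    - [-0.006, 0, 0.253]
    - [-0.006, 0, 0.253]
    - [-0.006, 0, 0.253]
    - [-0.006, 0, 0.253]
    - [-0.006, 0, 0.253]
    - [-0.006, 0, 0.253]
    - [-0.006, 0, 0.253]
  gripper: [1, 1, 1, 1, 1, 1, 1, 1]

```text
time: 5.25
position: [527.8, -143.2, 149.5]
orientation: [-2.187, -2.251, -0.001]
force: [0.1, -0.1, -3.1]
finger_gap: 0.272
```

```bash
python3 plan.py 528 -144 98 1.6
```

```text
t 5.25 pos [ 527.8 -143.2  149.5] yaw 1.6 F [ 0.1 -0.1 -3.1] gap 0.272 q [-0.27  0.07 -0.    1.5   0.    1.28]
travel [-0.005  0.001  0.257] rot [-0.001 -0.002  0.001]
```

Emit:
carry_out:
  travel:
    - [-0.004, 0, 0.22]
    - [-0.004, 0, 0.22]
    - [-0.004, 0, 0.25]
    - [-0.004, 0, 0.255]
    - [-0.004, 0, 0.26]
    - [-0.004, 0, 0.26]
  delta_rot:
    - [0, 0, 0]
    - [0, 0, 0]
    - [0, 0, 0]
    - [0, 0, 0]
    - [0, 0, 0]
    - [0, 0, 0]
  gripper: [1, 1, 1, 1, 1, 1]

```text
time: 5.75
position: [528.4, -143.8, 99.0]
orientation: [-2.188, -2.253, -0.002]
force: [-0.5, 0.0, -2.1]
finger_gap: 0.275
```

Emit:
carry_out:
  travel:
    - [0, 0, 0.005]
    - [0, 0, 0.01]
    - [0, 0, 0.01]
  delta_rot:
    - [0, 0, 0]
    - [0, 0, 0]
    - [0, 0, 0]
  gripper: [1, 1, 1]

```text
time: 6.0
position: [528.7, -143.9, 97.5]
orientation: [-2.188, -2.253, -0.003]
force: [-0.1, 0.5, -3.0]
finger_gap: 0.274
```

Emit:
carry_out:
  travel:
    - [-0.002, 0, 0.005]
    - [-0.002, 0, 0.01]
    - [-0.002, 0, 0.015]
    - [-0.002, 0, 0.015]
    - [-0.002, 0, 0.015]
  delta_rot:
    - [0, 0, 0]
    - [0, 0, 0]
    - [0, 0, 0]
    - [0, 0, 0]
    - [0, 0, 0]
  gripper: [1, 1, 1, 1, 1]

```text
time: 6.42
position: [528.9, -144.5, 94.8]
orientation: [2.189, 2.253, 0.003]
force: [-0.6, -1.2, 1.0]
finger_gap: 0.274
```

Emit:
carry_out:
  travel:
    - [0, 0, 0]
    - [0, 0, 0]
    - [0, 0, 0]
    - [0, 0, -0.2]
    - [0, 0, -0.4]
    - [0, 0, -0.45]
    - [0, 0, -0.45]
    - [0, 0, -0.45]
  delta_rot:
    - [0, 0, 0]
    - [0, 0, 0]
    - [0, 0, 0]
    - [0, 0, 0]
    - [0, 0, 0]
    - [0, 0, 0]
    - [0, 0, 0]
    - [0, 0, 0]
  gripper: [0.5, 0.4, 0.3, 0.3, 0.3, 0.3, 0.3, 0.3]

```text
time: 7.08
position: [529.2, -144.6, 185.3]
orientation: [2.188, 2.252, 0.004]
force: [-0.4, -0.5, 1.0]
finger_gap: 0.699
```

```bash
python3 plan.py 532 -305 175 102
```

```text
t 7.08 pos [ 529.2 -144.6  185.3] yaw 1.7 F [-0.4 -0.5  1. ] gap 0.699 q [-0.27  0.07  0.07  1.57  0.    1.27]
travel [-0.802 -0.009  0.051] rot [ 2.000e-03  1.000e-03 -1.115e+00]
```

Emit:
carry_out:
  travel:
    - [-0.8, -0.01, 0.05]
    - [-0.8, -0.01, 0.05]
    - [-0.8, -0.01, 0.05]
    - [-0.8, -0.01, 0.05]
    - [-0.8, -0.01, 0.05]
    - [-0.8, -0.01, 0.05]
    - [-0.8, -0.01, 0.05]
    - [-0.8, -0.01, 0.05]
    - [-0.8, -0.01, 0.05]
    - [-0.8, -0.01, 0.05]
    - [-0.8, -0.01, 0.05]
    - [-0.8, -0.01, 0.05]
  delta_rot:
    - [0, 0, -0.98]
    - [0, 0, -0.98]
    - [0, 0, -0.98]
    - [0, 0, -0.98]
    - [0, 0, -0.98]
    - [0, 0, -0.98]
    - [0, 0, -0.98]
    - [0, 0, -0.98]
    - [0, 0, -0.98]
    - [0, 0, -0.98]
    - [0, 0, -0.98]
    - [0, 0, -0.98]
  gripper: [0.4, 0.4, 0.4, 0.4, 0.4, 0.4, 0.4, 0.4, 0.4, 0.4, 0.4, 0.4]

```text
time: 8.08
position: [531.3, -304.3, 173.1]
orientation: [0.087, 3.14, 0.004]
force: [-0.0, 0.0, 0.1]
finger_gap: 0.599
```

```bash
python3 plan.py 532 -305 120 101; python3 - <<'E'
from h import *
s=snap("scene","s3");t=snap("top","t3")
cv2.imwrite("pics/c3.png",np.hstack([cv2.resize(s[150:230,140:240],None,fx=4,fy=4),cv2.resize(t[180:260,260:360],None,fx=4,fy=4)])[:,:,::-1])
E
```

```text
t 8.08 pos [ 531.3 -304.3  173.1] yaw 86.8 F [-0.   0.   0.1] gap 0.599 q [-0.52  0.22  0.22  1.57  0.   -0.47]
travel [-0.003 -0.004  0.266] rot [ 0.001  0.001 -0.157]
```

View pics/c3.png

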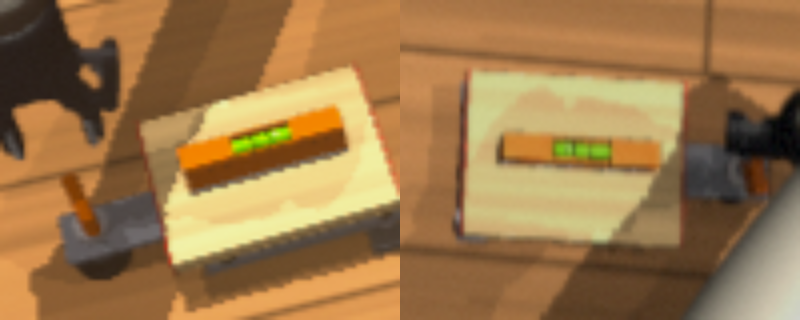

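The level lies lengthways on the board: top-view crop (500–662,150), board centre about (578,157). The wing is at (80,205) in the scene crop. Next, the bubble profile and level placement.

```bash
cat > bub.py <<'E'
from h import *
import sys
def prof(n,a,c,ang,z):
    d=np.array([np.cos(ang),np.sin(ang),0]);e=np.array([-d[1],d[0],0]);S=np.arange(-76,77,2.);out=[]
    uv=np.array([[proj(n,np.r_[c,z]+s*d+w*e) for s in S] for w in (-3,-1,1,3)],np.float32)
    return S,cv2.remap(a.astype(np.float32),uv[...,0],uv[...,1],cv2.INTER_LINEAR).mean(0)
def run(n,frames,c,ang,z=124):
    a=np.mean(frames,0);S,P=prof(n,a,np.array(c,float),ang,z);
    print(n,"s(mm,+=toward +y):R,G,B")
    for s,p in zip(S,P):
        if abs(s)<=36 or abs(s)>=60:print(int(s),p.round().astype(int).tolist(),end=" ")
    print()
if __name__=="__main__":
    x,y,ang=map(float,sys.argv[1:4]);k=int(sys.argv[4])
    for n in sys.argv[5:]:run(n,[np.array(manip.camera(n)) for _ in range(k)],(x,y),np.radians(ang))
E
python3 - <<'E'
from bub import *
for n,f in(("top","t3"),("scene","s3")):
    a=cv2.cvtColor(cv2.imread(f"pics/{f}.png"),cv2.COLOR_BGR2RGB);hsv=cv2.cvtColor(a,cv2.COLOR_RGB2HSV)
    g=cv2.inRange(hsv,(35,130,90),(85,255,255));k=np.zeros_like(g);k[170:240,170:330]=g[170:240,170:330]
    v,u=np.nonzero(k);print(n,len(u),onz(n,u.mean(),v.mean(),124))
    if n=="top":
        m=cv2.inRange(hsv,(8,150,100),(75,255,255));k=np.zeros_like(g);k[206:226,276:332]=m[206:226,276:332];print(rect(n,k,124))
    run(n,[a],(528.5,-144),np.radians(91.6))
E
```

```text
top 42 [ 527.98626238 -146.81654579  124.        ]
(((533.00927734375, -141.1033935546875), (54.354957580566406, 198.22262573242188), 9.298640251159668), 293)
top s(mm,+=toward +y):R,G,B
-76 [188, 174, 117] -74 [194, 176, 116] -72 [189, 161, 101] -70 [195, 148, 80] -68 [205, 136, 57] -66 [205, 130, 49] -64 [206, 125, 43] -62 [205, 124, 43] -60 [205, 124, 43] -36 [207, 129, 47] -34 [207, 128, 47] -32 [204, 130, 47] -30 [198, 133, 47] -28 [166, 136, 38] -26 [128, 139, 27] -24 [127, 162, 31] -22 [128, 180, 36] -20 [130, 183, 38] -18 [132, 185, 39] -16 [133, 186, 39] -14 [131, 183, 38] -12 [129, 179, 36] -10 [121, 163, 36] -8 [117, 155, 36] -6 [128, 172, 38] -4 [131, 182, 37] -2 [128, 184, 34] 0 [124, 182, 33] 2 [121, 177, 33] 4 [104, 148, 32] 6 [97, 131, 37] 8 [122, 162, 56] 10 [132, 176, 63] 12 [124, 169, 52] 14 [122, 174, 41] 16 [122, 183, 29] 18 [120, 179, 27] 20 [119, 170, 25] 22 [124, 140, 24] 24 [144, 125, 29] 26 [185, 125, 40] 28 [201, 127, 45] 30 [206, 129, 47] 32 [206, 129, 47] 34 [207, 130, 48] 36 [208, 131, 50] 60 [206, 132, 50] 62 [205, 132, 49] 64 [199, 130, 50] 66 [177, 11
[... 451 characters left out ...]
] -24 [139, 181, 4] -22 [132, 174, 5] -20 [137, 173, 3] -18 [146, 177, 1] -16 [151, 183, 2] -14 [134, 163, 4] -12 [121, 148, 4] -10 [127, 165, 3] -8 [135, 175, 1] -6 [145, 179, 1] -4 [153, 188, 2] -2 [156, 202, 3] 0 [137, 181, 3] 2 [122, 160, 4] 4 [126, 169, 2] 6 [148, 182, 32] 8 [176, 195, 68] 10 [175, 203, 51] 12 [165, 210, 26] 14 [148, 202, 6] 16 [139, 192, 4] 18 [143, 190, 2] 20 [172, 172, 0] 22 [217, 156, 0] 24 [235, 142, 0] 26 [242, 135, 0] 28 [243, 133, 0] 30 [243, 133, 0] 32 [243, 133, 0] 34 [243, 133, 0] 36 [243, 133, 0] 60 [243, 134, 0] 62 [243, 138, 0] 64 [240, 148, 15] 66 [234, 173, 75] 68 [236, 201, 121] 70 [239, 216, 137] 72 [240, 220, 142] 74 [241, 221, 143] 76 [241, 221, 143]
```

Emit:
carry_out:
  travel:
    - [-0.002, -0.003, 0.2]
    - [-0.002, -0.003, 0.2]
    - [-0.002, -0.003, 0.2]
  delta_rot:
    - [0, 0, -0.157]
    - [0, 0, -0.157]
    - [0, 0, -0.157]
  gripper: [0.4, 0.4, 0.4]

```text
time: 8.43
position: [530.1, -303.9, 129.6]
orientation: [0.296, -3.124, -0.009]
force: [-0.0, 0.7, 0.7]
finger_gap: 0.602
```

The blue channel peaks at the bubble: about +10.5 mm (top) and +13 mm (scene) from mid-lines towards +y. So about 1.5 rad clockwise, with a rise of about 7.5 mm. I'll grasp the wing.

```bash
python3 plan.py 532 -305 87 101
```

```text
t 8.43 pos [ 530.1 -303.9  129.6] yaw 100.8 F [-0.   0.7  0.7] gap 0.602 q [-0.52  0.23  0.14  1.49  0.   -0.71]
travel [-0.009 -0.009  0.213] rot [ 0.004 -0.002 -0.002]
```

Emit:
carry_out:
  travel:
    - [-0.009, -0.009, 0.1]
    - [-0.009, -0.009, 0.213]
    - [-0.009, -0.009, 0.213]
    - [-0.009, -0.009, 0.213]
    - [-0.009, -0.009, 0.213]
    - [-0.009, -0.009, 0.213]
    - [-0.009, -0.009, 0.213]
    - [-0.009, -0.009, 0.213]
    - [-0.009, -0.009, 0.213]
    - [-0.009, -0.009, 0.213]
  delta_rot:
    - [0.004, -0.002, 0]
    - [0.004, -0.002, 0]
    - [0.004, -0.002, 0]
    - [0.004, -0.002, 0]
    - [0.004, -0.002, 0]
    - [0.004, -0.002, 0]
    - [0.004, -0.002, 0]
    - [0.004, -0.002, 0]
    - [0.004, -0.002, 0]
    - [0.004, -0.002, 0]
  gripper: [0.4, 0.4, 0.4, 0.5, 0.6, 0.75, 0.9, 1, 1, 1]
  force: 70

```text
time: 9.27
position: [532.6, -305.2, 88.5]
orientation: [-0.296, 3.126, -0.002]
force: [-0.8, 1.1, 6.5]
finger_gap: 0.141
```

```bash
python3 plan.py 532 -305 87 101
```

```text
t 9.27 pos [ 532.6 -305.2   88.5] yaw 100.8 F [-0.8  1.1  6.5] gap 0.141 q [-0.52  0.23  0.06  1.4   0.   -0.71]
travel [0.003 0.002 0.008] rot [-0.001  0.001 -0.002]
```

Emit:
carry_out:
  travel:
    - [0, 0, -0.002]
    - [0, 0, -0.005]
    - [0, 0, -0.008]
    - [0, 0, -0.011]
    - [0, 0, -0.014]
    - [0, 0, -0.017]
    - [0, 0, -0.02]
    - [0, 0, -0.023]
    - [0, 0, -0.026]
    - [0, 0, -0.029]
    - [0, 0, -0.032]
    - [0, 0, -0.032]
  delta_rot:
    - [0, 0, 0.05]
    - [0, 0, 0.125]
    - [0, 0, 0.2]
    - [0, 0, 0.275]
    - [0, 0, 0.35]
    - [0, 0, 0.425]
    - [0, 0, 0.5]
    - [0, 0, 0.575]
    - [0, 0, 0.65]
    - [0, 0, 0.725]
    - [0, 0, 0.8]
    - [0, 0, 0.8]
  gripper: [1, 1, 1, 1, 1, 1, 1, 1, 1, 1, 1, 1]

```text
time: 10.27
position: [532.4, -304.1, 95.1]
orientation: [1.608, 2.698, 0.002]
force: [-0.6, 6.4, 1.2]
finger_gap: 0.136
```

```bash
python3 plan.py 532.6 -305.2 95 25; cat > b2.py <<'E'
from bub import *
# bubble offset from the mid of the black lines, + toward +y
import sys
K=int(sys.argv[1])
for n in sys.argv[2:]:
    a=np.mean([np.array(manip.camera(n)) for _ in range(K)],0);best=None
    S,P=prof(n,a,np.array([528.5,-146.]),np.radians(91.6),124)
    f=np.arange(-34,34.1,.5);Q=np.array([np.interp(f,S,P[:,i]) for i in range(3)]).T
    B=Q[:,2];w=np.clip(B-np.median(B[np.abs(f)<20])-8,0,None)*(np.abs(f)<24)
    bc=(w*f).sum()/w.sum() if w.sum()>0 else np.nan
    r=(Q[:,0]-Q[:,1]);inn=f[(r<-5)];print(n,"bubble",round(bc,2),"peakB",f[np.argmax(np.where(np.abs(f)<24,B,0))],B[np.abs(f)<24].max().round(),"green",inn.min(),inn.max(),"off vs green mid",round(bc-(inn.min()+inn.max())/2,2))
    print([(int(s),*p.round().astype(int).tolist()) for s,p in zip(S,P) if abs(s)<=28])
E
python3 b2.py 3 top scene
```

```text
t 10.27 pos [ 532.4 -304.1   95.1] yaw 28.4 F [-0.6  6.4  1.2] gap 0.136 q [-0.52  0.23  0.07  1.41  0.    0.56]
travel [-0.005 -0.002  0.001] rot [ 0.001 -0.     0.038]
top bubble 7.0 peakB 8.0 62.0 green -22.0 26.5 off vs green mid 4.75
[(-28, 204, 131, 48), (-26, 189, 130, 42), (-24, 172, 130, 36), (-22, 152, 158, 38), (-20, 137, 179, 40), (-18, 136, 183, 41), (-16, 135, 185, 41), (-14, 136, 186, 41), (-12, 136, 183, 41), (-10, 136, 180, 42), (-8, 124, 162, 39), (-6, 115, 151, 37), (-4, 120, 166, 35), (-2, 124, 177, 35), (0, 127, 183, 37), (2, 129, 184, 42), (4, 132, 183, 50), (6, 125, 166, 58), (8, 118, 153, 62), (10, 112, 157, 46), (12, 113, 166, 36), (14, 121, 182, 32), (16, 123, 185, 30), (18, 123, 184, 30), (20, 123, 183, 30), (22, 125, 182, 30), (24, 134, 182, 33), (26, 155, 174, 38), (28, 190, 155, 45)]
scene bubble 4.2 peakB 4.0 105.0 green -23.5 24.0 off vs green mid 3.95
[(-28, 237, 129, 0), (-26, 207, 149, 0), (-24, 175, 179, 0), (-22, 163, 194, 0), (-20, 163, 208, 0), (-18, 163, 214, 1), (-16, 154, 215, 1), (-14, 146, 214, 1), (-12, 142, 206, 1), (-10, 138, 189, 5), (-8, 127, 162, 15), (-6, 128, 160, 17), (-4, 142, 191, 9), (-2, 147, 207, 4), (0, 153, 213, 8), (2, 166, 205, 72), (4, 169, 191, 105), (6, 148, 169, 82), (8, 139, 173, 40), (10, 140, 199, 3), (12, 141, 209, 1), (14, 142, 213, 0), (16, 144, 209, 0), (18, 151, 203, 0), (20, 161, 205, 0), (22, 158, 198, 0), (24, 169, 181, 0), (26, 207, 157, 0), (28, 233, 141, 0)]
```

Emit:
carry_out:
  travel:
    - [0, 0, -0.003]
    - [0, 0, -0.007]
    - [0, 0, -0.007]
    - [0, 0, -0.007]
    - [0, 0, -0.007]
    - [0, 0, -0.007]
    - [0, 0, -0.007]
    - [0, 0, -0.007]
    - [0, 0, -0.007]
    - [0, 0, -0.007]
  delta_rot:
    - [0, 0, 0.07]
    - [0, 0, 0.14]
    - [0, 0, 0.16]
    - [0, 0, 0.16]
    - [0, 0, 0.16]
    - [0, 0, 0.16]
    - [0, 0, 0.16]
    - [0, 0, 0.16]
    - [0, 0, 0.16]
    - [0, 0, 0.16]
  gripper: [1, 1, 1, 1, 1, 1, 1, 1, 1, 1]

```text
time: 11.4
position: [532.4, -303.7, 96.4]
orientation: [-1.924, -2.483, -0.003]
force: [-0.6, 4.9, 1.1]
finger_gap: 0.14
```

```bash
python3 plan.py 532.6 -305.2 95 25; python3 b2.py 3 top scene
```

```text
t 11.4 pos [ 532.4 -303.7   96.4] yaw 14.5 F [-0.6  4.9  1.1] gap 0.14 q [-0.52  0.23  0.07  1.42  0.    0.8 ]
travel [-0.008 -0.001  0.007] rot [ 0.001 -0.001 -0.117]
top bubble 3.53 peakB 4.0 83.0 green -21.5 26.5 off vs green mid 1.03
[(-28, 206, 132, 51), (-26, 195, 131, 45), (-24, 183, 130, 39), (-22, 158, 158, 39), (-20, 139, 179, 39), (-18, 137, 183, 41), (-16, 136, 185, 42), (-14, 137, 186, 43), (-12, 137, 184, 42), (-10, 137, 181, 42), (-8, 124, 164, 39), (-6, 114, 150, 36), (-4, 110, 150, 34), (-2, 115, 159, 39), (0, 129, 177, 51), (2, 138, 183, 66), (4, 146, 185, 83), (6, 126, 168, 59), (8, 106, 152, 37), (10, 98, 143, 29), (12, 101, 150, 25), (14, 117, 176, 29), (16, 122, 184, 30), (18, 122, 184, 30), (20, 122, 184, 30), (22, 124, 184, 30), (24, 127, 180, 31), (26, 138, 165, 32), (28, 158, 134, 34)]
scene bubble 1.68 peakB 0.0 122.0 green -22.5 24.5 off vs green mid 0.68
[(-28, 240, 131, 0), (-26, 212, 140, 0), (-24, 179, 157, 0), (-22, 169, 191, 0), (-20, 167, 219, 0), (-18, 161, 222, 0), (-16, 152, 219, 1), (-14, 147, 217, 0), (-12, 146, 211, 0), (-10, 145, 198, 0), (-8, 139, 178, 0), (-6, 139, 180, 0), (-4, 142, 201, 2), (-2, 159, 212, 54), (0, 184, 217, 122), (2, 177, 210, 101), (4, 163, 197, 72), (6, 139, 172, 40), (8, 132, 176, 16), (10, 136, 200, 1), (12, 141, 210, 1), (14, 145, 215, 0), (16, 146, 209, 0), (18, 151, 205, 0), (20, 159, 214, 0), (22, 155, 215, 0), (24, 156, 195, 0), (26, 195, 164, 0), (28, 230, 144, 0)]
```

Bubble about +1.3 mm off in both views. One small final turn, then release and lift.

Emit:
carry_out:
  travel:
    - [0, 0, -0.002]
    - [0, 0, -0.004]
    - [0, 0, -0.004]
    - [0, 0, -0.004]
  delta_rot:
    - [0, 0, 0.05]
    - [0, 0, 0.09]
    - [0, 0, 0.09]
    - [0, 0, 0.09]
  gripper: [1, 1, 1, 1]

```text
time: 12.03
position: [532.3, -303.5, 97.2]
orientation: [-2.091, -2.343, -0.003]
force: [-0.5, 5.0, -0.0]
finger_gap: 0.14
```

Emit:
carry_out:
  travel:
    - [0, 0, 0]
    - [0, 0, 0]
    - [0, 0, 0]
    - [0, 0, -0.15]
    - [0, 0, -0.3]
    - [0, 0, -0.45]
    - [0, 0, -0.45]
    - [0, 0, -0.45]
  delta_rot:
    - [0, 0, 0]
    - [0, 0, 0]
    - [0, 0, 0]
    - [0, 0, 0]
    - [0, 0, 0]
    - [0, 0, 0]
    - [0, 0, 0]
    - [0, 0, 0]
  gripper: [0.8, 0.6, 0.5, 0.5, 0.5, 0.5, 0.5, 0.5]

```text
time: 12.7
position: [533.2, -304.5, 189.5]
orientation: [2.089, 2.342, 0.004]
force: [-0.3, -0.8, -0.0]
finger_gap: 0.5
```

```bash
python3 b2.py 4 top scene;python3 plan.py 527.5 -101 185 0
```

```text
top bubble 1.81 peakB 2.0 77.0 green -21.5 26.5 off vs green mid -0.69
[(-28, 206, 132, 50), (-26, 203, 134, 47), (-24, 199, 138, 44), (-22, 167, 161, 42), (-20, 142, 179, 41), (-18, 138, 182, 42), (-16, 136, 184, 42), (-14, 137, 184, 42), (-12, 136, 183, 42), (-10, 132, 181, 40), (-8, 121, 167, 36), (-6, 111, 156, 35), (-4, 110, 152, 39), (-2, 119, 159, 53), (0, 141, 179, 76), (2, 145, 185, 77), (4, 141, 187, 70), (6, 130, 184, 51), (8, 119, 178, 35), (10, 110, 162, 30), (12, 109, 160, 28), (14, 120, 176, 30), (16, 122, 181, 31), (18, 122, 182, 30), (20, 123, 183, 31), (22, 126, 184, 32), (24, 131, 180, 32), (26, 145, 167, 34), (28, 172, 142, 37)]
scene bubble 1.18 peakB 0.0 130.0 green -22.0 25.0 off vs green mid -0.32
[(-28, 242, 134, 0), (-26, 213, 133, 0), (-24, 178, 140, 0), (-22, 166, 183, 2), (-20, 159, 217, 3), (-18, 153, 222, 1), (-16, 148, 219, 1), (-14, 146, 217, 0), (-12, 147, 212, 0), (-10, 148, 200, 2), (-8, 143, 184, 12), (-6, 142, 186, 9), (-4, 149, 204, 3), (-2, 167, 213, 59), (0, 188, 216, 130), (2, 176, 210, 100), (4, 159, 199, 64), (6, 141, 190, 25), (8, 139, 204, 8), (10, 141, 213, 1), (12, 142, 215, 1), (14, 144, 215, 0), (16, 147, 211, 0), (18, 153, 207, 0), (20, 160, 215, 0), (22, 154, 216, 0), (24, 150, 194, 1), (26, 191, 164, 1), (28, 230, 143, 0)]
t 13.1 pos [ 532.  -303.6  186.4] yaw 6.5 F [ 0.5 -0.8 -0.8] gap 0.499 q [-0.52  0.23  0.25  1.59  0.    0.94]
travel [1.009 0.092 0.01 ] rot [ 0.    -0.002  0.072]
```

Emit:
carry_out:
  travel:
    - [1, 0.09, 0]
    - [1, 0.09, 0]
    - [1, 0.09, 0]
    - [1, 0.09, 0]
    - [1, 0.09, 0]
    - [1, 0.09, 0.2]
    - [1, 0.09, 0.2]
    - [1, 0.09, 0.2]
    - [1, 0.09, 0.2]
  delta_rot:
    - [0, 0, 0.07]
    - [0, 0, 0.07]
    - [0, 0, 0.07]
    - [0, 0, 0.07]
    - [0, 0, 0.07]
    - [0, 0, 0.07]
    - [0, 0, 0.07]
    - [0, 0, 0.07]
    - [0, 0, 0.07]
  gripper: [1, 1, 1, 1, 1, 1, 1, 1, 1]

```text
time: 13.85
position: [527.5, -103.3, 148.2]
orientation: [-2.217, -2.224, -0.003]
force: [-0.3, -0.1, 0.5]
finger_gap: 0.003
```

```bash
python3 plan.py 527.5 -101 128 0; python3 - <<'E'
from h import *
s=snap("scene","s4");t=snap("top","t4")
cv2.imwrite("pics/c4.png",np.hstack([cv2.resize(s[110:230,140:260],(480,480)),cv2.resize(t[180:260,270:350],(320,320)).repeat(1,0) if 0 else cv2.copyMakeBorder(cv2.resize(t[180:260,260:340],(320,320)),0,160,0,0,cv2.BORDER_CONSTANT)])[:,:,::-1])
E
```

```text
t 13.85 pos [ 527.5 -103.3  148.2] yaw 0.2 F [-0.3 -0.1  0.5] gap 0.003 q [-0.19  0.04 -0.03  1.5   0.    1.37]
travel [0.011 0.    0.101] rot [ 0.    -0.002  0.002]
```

View pics/c4.png

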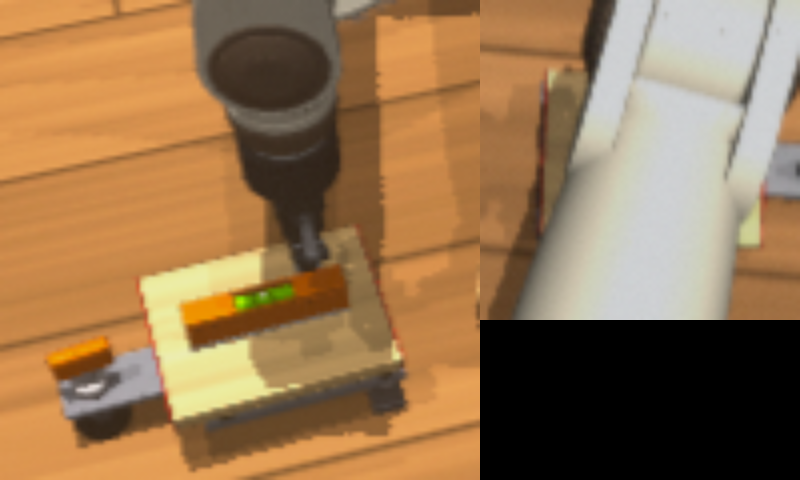

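The closed fingers (310,250) are above the +y end of the level, and the scene camera still sees the vial at (263,297). Pressing now.

Emit:
carry_out:
  travel:
    - [0, 0, 0.06]
    - [0, 0, 0.08]
    - [0, 0, 0.1]
    - [0, 0, 0.11]
    - [0, 0, 0.11]
  delta_rot:
    - [0, 0, 0]
    - [0, 0, 0]
    - [0, 0, 0]
    - [0, 0, 0]
    - [0, 0, 0]
  gripper: [1, 1, 1, 1, 1]

```text
time: 14.37
position: [527.8, -103.8, 126.3]
orientation: [-2.219, -2.223, -0.004]
force: [-0.7, -0.1, 0.2]
finger_gap: -0.001
```

Emit:
carry_out:
  travel:
    - [0, 0, 0.005]
    - [0, 0, 0.01]
    - [0, 0, 0.01]
    - [0, 0, 0.01]
  delta_rot:
    - [0, 0, 0]
    - [0, 0, 0]
    - [0, 0, 0]
    - [0, 0, 0]
  gripper: [1, 1, 1, 1]

```text
time: 14.7
position: [527.9, -103.7, 124.3]
orientation: [-2.218, -2.223, -0.004]
force: [0.3, 0.4, -0.3]
finger_gap: -0.002
```

Emit:
carry_out:
  travel:
    - [0, 0, 0.005]
    - [0, 0, 0.01]
    - [0, 0, 0.015]
    - [0, 0, 0.015]
    - [0, 0, 0.015]
  delta_rot:
    - [0, 0, 0]
    - [0, 0, 0]
    - [0, 0, 0]
    - [0, 0, 0]
    - [0, 0, 0]
  gripper: [1, 1, 1, 1, 1]

```text
time: 15.12
position: [528.0, -103.8, 121.7]
orientation: [-2.219, -2.224, -0.005]
force: [-0.8, 0.2, 4.8]
finger_gap: 0.0
```

Contact, 4.8 N; about 2.5 mm more.

Emit:
carry_out:
  travel:
    - [0, 0, 0.005]
    - [0, 0, 0.01]
    - [0, 0, 0.013]
    - [0, 0, 0.013]
    - [0, 0, 0.013]
    - [0, 0, 0.013]
  delta_rot:
    - [0, 0, 0]
    - [0, 0, 0]
    - [0, 0, 0]
    - [0, 0, 0]
    - [0, 0, 0]
    - [0, 0, 0]
  gripper: [1, 1, 1, 1, 1, 1]

```text
time: 15.62
position: [528.1, -103.8, 119.8]
orientation: [2.219, 2.224, 0.005]
force: [-2.5, 0.3, 7.7]
finger_gap: 0.004
```

```bash
python3 - <<'E'
from h import *
F=[]
for i in range(6):
    s=snap("scene","s5");o=manip.get_obs();F.append(o["force"][2])
print(o["time"],np.round(F,1),o["position"].round(1))
cv2.imwrite("pics/c5.png",cv2.resize(s[150:220,140:245],(800,533),interpolation=cv2.INTER_CUBIC)[:,:,::-1])
E
sed 's/,124)/,118.5)/' b2.py > b3.py; python3 b3.py 4 scene
```

```text
15.9167 [8.1 7.9 7.9 7.8 7.5 7.6] [ 528.1 -103.8  119.8]
scene bubble 0.48 peakB 0.0 56.0 green -23.0 25.0 off vs green mid -0.52
[(-28, 235, 135, 0), (-26, 216, 145, 0), (-24, 187, 169, 0), (-22, 159, 204, 0), (-20, 139, 208, 0), (-18, 131, 199, 0), (-16, 117, 175, 0), (-14, 104, 154, 1), (-12, 94, 140, 0), (-10, 87, 129, 0), (-8, 80, 115, 0), (-6, 82, 120, 0), (-4, 88, 128, 4), (-2, 109, 138, 36), (0, 122, 142, 56), (2, 113, 140, 40), (4, 100, 131, 21), (6, 84, 115, 4), (8, 80, 112, 2), (10, 83, 119, 1), (12, 88, 128, 1), (14, 90, 132, 1), (16, 90, 134, 0), (18, 90, 137, 0), (20, 90, 140, 0), (22, 90, 138, 0), (24, 98, 130, 1), (26, 125, 108, 1), (28, 136, 90, 13)]
```

View pics/c5.png

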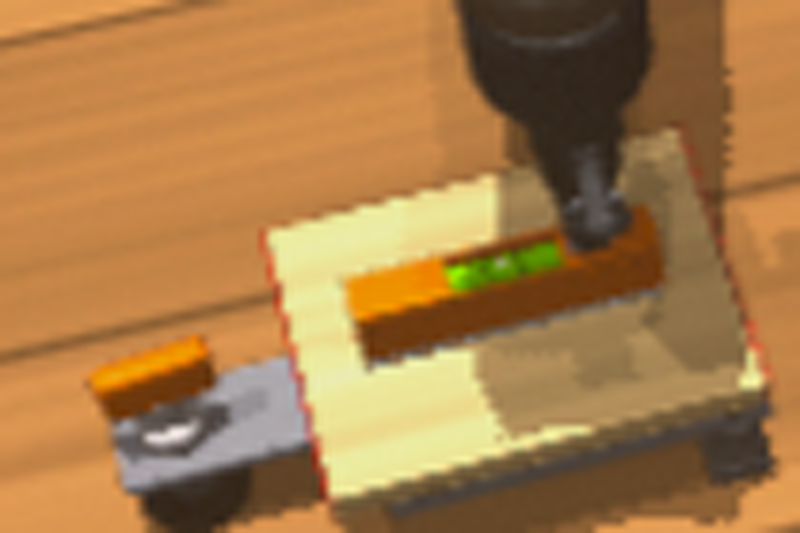

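The fingertips press the +y end (595,230) and the bubble (503,265) sits between the lines. Force is 7.7 N, so a little more.

Emit:
carry_out:
  travel:
    - [0, 0, 0.005]
    - [0, 0, 0.01]
    - [0, 0, 0.01]
    - [0, 0, 0.01]
    - [0, 0, 0.01]
    - [0, 0, 0.01]
  delta_rot:
    - [0, 0, 0]
    - [0, 0, 0]
    - [0, 0, 0]
    - [0, 0, 0]
    - [0, 0, 0]
    - [0, 0, 0]
  gripper: [1, 1, 1, 1, 1, 1]

```text
time: 16.62
position: [528.2, -103.9, 118.8]
orientation: [2.218, 2.223, 0.006]
force: [-3.0, 0.7, 10.3]
finger_gap: 0.0
```

```bash
python3 - <<'E'
from h import *
F=[]
for i in range(8):
    s=snap("scene","s6");o=manip.get_obs();F.append(o["force"])
print(o["time"],np.round(F,1)[:,2],np.mean(F,0).round(1),o["position"].round(1))
E
python3 b3.py 4 scene
```

```text
17.0167 [ 9.6 11.  10.3  9.8 10.  10.2 10.2  9.6] [-2.9  0.5 10.1] [ 528.2 -103.8  118.8]
scene bubble 0.5 peakB 0.0 77.0 green -22.5 25.0 off vs green mid -0.75
[(-28, 235, 134, 0), (-26, 213, 140, 0), (-24, 186, 159, 0), (-22, 167, 200, 0), (-20, 144, 206, 0), (-18, 129, 197, 1), (-16, 111, 173, 1), (-14, 99, 150, 1), (-12, 94, 134, 2), (-10, 88, 119, 2), (-8, 83, 112, 1), (-6, 86, 122, 0), (-4, 91, 131, 5), (-2, 117, 143, 50), (0, 133, 147, 77), (2, 122, 142, 56), (4, 105, 131, 29), (6, 86, 113, 5), (8, 82, 111, 3), (10, 84, 117, 1), (12, 88, 127, 1), (14, 90, 131, 1), (16, 92, 132, 1), (18, 91, 134, 0), (20, 91, 136, 0), (22, 91, 136, 0), (24, 98, 128, 1), (26, 125, 106, 1), (28, 136, 90, 14)]
```

10.1 N, steady, and the bubble is centred between the lines (−8 and +7.5 in the profile, bubble at about 0.5). Handing in.

```bash
python3 -c "from station import manip;print(manip.hand_in())"
```

```text
the job is handed in; nothing more can be done
None
```

I carried out the whole job in order and handed it in at about 17 s, with the gripper still pressing the level and the bubble centred.

- **Level:** I took it off the carousel and set it lengthways on the shelf. It sits about 3 mm from the middle along the shelf's length, then I let go.
- **Foot wing:** I turned it about 95° clockwise until the bubble was centred, then released it.
- **Press:** I pressed on the +y end of the level with closed fingers. The force held steady at 10.1 N downward (readings 9.6–11.0), with about 3 N sideways.
- **Bubble:** With the arm clear, both cameras put it within 0.7 mm of the vial's middle. While pressing, only the scene camera could see it. It read within 0.8 mm, inside the ±3 mm that keeps the bubble between the lines.
- **Other objects:** The jar was still standing on the carousel just after I lifted the level. I did not check the jar or the bench items again at the end, but no later move went near them.

The only disagreement was in the first bubble reading: the top camera gave +10.5 mm and the scene camera +13 mm. They agreed to within 0.5 mm in the later readings.

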